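Scan the wash-station tag on the rooftop slab and stow the scanner

ROBOT

A 6-joint arm with a two-finger parallel gripper is mounted at the origin on the work surface. World frame = base frame: x ahead of the robot, y to its left, z up, the work surface at z = 0. Lengths are in m, angles in degrees, forces in N, time in s.
With the tool pointing down it reaches from about 0.4 to 0.825 m from the base axis. Payload 7 kg.
Tool frame: the origin (TCP) lies midway between the tips of the shut fingers; the grasp point (between the pads) lies 19 mm behind it; z points along the fingers, y is the line along which they close (so a half turn about z gives the same grasp; the last joint's range is limited). The gripper opens to 88 mm and grips with 3 to 60 N. Pads are 19 mm wide; open, the fingers measure 130 mm over their backs; the gripper's body (78 mm by 193 mm) begins 47 mm behind the grasp point.
Start: joints at [93.169, 20.546, 0.682, 0, -70.136, -16.507], TCP at [0.156, 0.657, 0.227] pointing down, gripper open.
Joint ranges: [-176.03, 176.03], [-82.01, 121.73], [-58.28, 71.71], [-173.87, 95.51], [-174.79, -0.11], [-173.66, 173.66]. Speed limits (degrees/s): [136.94, 136.94, 172.46, 180, 180, 180].

INTERFACE

Orientations are given as [roll, pitch, yaw] about the fixed x, y, z axes, in that order (R = Rz(yaw) Ry(pitch) Rx(roll)).
In Python, from plant import get_state, optics, order gives the robot as it stands. The module is installed in compiled form; this text tells all that it offers.
- The arm moves only by the tool send_rows, never from a script. Its argument "moves" is a list of rows, each an object with "slide": the shift along the tool's x, y, z as a fraction of full scale, a list of three; "turn": the turn about the tool's z as a fraction of full scale; "gripper": the opening, from 0 (shut) to 1 (fully open). A call has exactly 5 rows; each row is the pose to reach, as a shift and turn from the pose commanded when the call began, along the tool's axes at that moment; what a row does not reach only later rows make up. Full scale, the value 1, is 150 mm for a shift and 90 degrees for a turn. A row lasts 1/12 s, in which the tool goes at most 41.7 mm and 7.16 degrees, less where a joint would pass 70% of its speed; a pose out of reach is approached as far as the arm can. A call with a number of a shift or a turn outside -1 to 1 is refused whole. A call with a gripper value outside its range is refused whole. The fingers move at their own pace and stop on an object; "newtons" is the grip in N (left out, the last holds). Time passes only in rows, so rows that repeat a pose let the fingers close, or fill a call up. It gives the time, the measured TCP pose, the force, the opening and the grip force at its end, in the units of the state.
- get_state(): the state, without advancing time (a new reading comes with each control period).
- optics.capture(name): name is "scene" or "top"; returns a dict with "img" (400x640x3 uint8, red, green, blue), "intrinsics" (3x3 intrinsics, pixels), "origin" and "attitude" of the camera in the world. Camera axes: x right, y down, z forward; pixel columns grow to the right and rows downward; lengths in m; the calibration is good to about 2 mm. A picture is of the moment at which its call begins. There is no depth.
- order.close_job(): hands the job in; it is judged then, once.
Trained networks look in the newest picture that a camera, given by its name, has taken for a name from the list of things; names that differ only in an ending like _2 or _b are one class to them, and where a whole thing is asked for, a point or a joint stands for the part that bears it (a point fixed in the world has none). Each returns a list of dicts, best first, with "p" (0 to 1); they miss things now and then, are a little off and sometimes report something else, mostly with a low value. They report only what shows in the picture. A call takes as long as a camera call.
- optics.look_for(camera, name): "location" ([x, y, z] in m, in world coordinates, good to about 4 mm: the middle of the surface that is visible of it).
The state is a dict: "time_s": time; "joints": joint angles; "qd": joint speeds; "joint_torque": joint torques, N m; "tcp_pos": TCP position; "eef_rot": TCP orientation; "contact_force": force on the tool from outside, world axes, zero at the start; "moment": the same for the moment, N m; "gripper_width": finger opening in m; "gripper_force": force on a finger pad.
Only numpy, scipy, OpenCV 4.12 (cv2) and the standard library are available. Lean on these libraries where they do the work, as an engineer would, in place of code of your own. Each camera call takes 0.05 s, during which the arm holds its last target. There are 200 camera calls.

TASK

Log this wash station: push the grey pail lid along the slab, without lifting it, until the round steel tag plate under it is wholly uncovered, then pick up the barcode scanner and hold it level and still with its window about 80 mm squarely above the barcode, crossing the bars, for at least two seconds. Then set the scanner down (not dropped) flat in the cabinet bay that has the scanner's outline on its floor, head on the outline's head, and push the cabinet door fully shut. Leave the two clothespins where they lie.

Things in the scene. Friction and masses are not known exactly. Their poses are not given: they have to be found in the camera images.
- plaque: Round steel tag plate, 80 mm across, flush in the slab, fixed, hidden under the pail lid at first. Origin at its centre, slab level, z up. Barcode label in the middle, 54 mm (y) by 34 mm (x), bars running along x. It reads with the scanner's y along the plate's y (either way, within 0.3 rad), window within 15 mm of the plate's centre in x and in y, 40 to 120 mm above.
- pail_lid: Loose grey plastic pail lid, a flat disc 160 mm across and 22 mm high, about 0.16 kg, lying on the slab over the plate (up to 20 mm off-centre). Origin at the centre of its underside. The plate (radius 40 mm) is uncovered when the two centres are more than about 120 mm apart.
- scanner: Loose barcode scanner, 178 mm long, 0.16 kg, lying on its window. Origin on its underside, x along the handle to the head, z up. Black handle x -95 to 35 mm, 28 mm wide (y), z 18 to 48 mm; tail foot at x -95 to -75; grey head x 27 to 83 mm, 54 wide, 48 high, down to the underside. Reads straight down (-z) by itself through its window, no trigger. Centre of mass x = -5 mm.
- scanner_grip (a point): Where to grip the scanner: middle of the handle, 28 mm wide along the scanner's y, at (-10, 0, 33) mm in the scanner's frame. Axes as the scanner's.
- scanner_window (a point): Centre of the scanner's window, in the underside of the head at (55, 0, 0) mm in the scanner's frame. Axes as the scanner's.
- cabinet: Fixed white medicine cabinet lying on its back, door opening upward like a lid. 210 (x) x 255 (y) x 64 mm high; walls and floor 5 mm. Origin: centre of its underside, z up; the hinge is on its +x side. A wall along x at y = 0 makes two bays, each 200 mm long (x) and 120 mm wide, centred at y = +62.5 and -62.5 mm.
- door (a joint): Opening angle of the cabinet door, rad: 0 shut, flat on the rim; 1.57 upright; 1.55 to 1.8 at the start. White panel 8 mm thick (mirror outside), as large as the cabinet, hinged along the top edge of the cabinet's +x side. Stiff hinge: it stays where it is left; a few newtons near the free edge move it. Shut means below 0.06.
- door_hinge (a point): Middle of the hinge line: in the cabinet's frame at about (105, 0, 64) mm.
- door_handle (a point): Small steel knob on the outer face of the door 25 mm from the free edge, in the middle; it stands about 35 mm off the face (upward when shut, away from the bays when open).
- scanner_outline: Thin flat card with a grey outline of the scanner (handle and broad square head), fixed on the floor of one bay, 5 mm above the slab. Its origin and axes are where the scanner's origin and axes should come to lie: x towards the outlined head (away from the hinge), z up. Tolerances 30 mm along x, 35 mm along y.
- brush_outline: The like card in the other bay, with the outline of a round brush on a thin handle: not the scanner's place. Origin in the same place on the card.
- pin_a: Wooden clothespin, 72 mm long, lying, loose bystander; origin under its centre.
- pin_b: The other clothespin, like the first.

How it is judged (in metres and radians):
On the way, in this order (a step that is already met when the one before it is completed fails the run):
1. the pail lid has been pushed clear of the tag plate and lies still (horizontal distance between pail_lid and plaque above 0.115 m and linear speed of pail_lid below 0.02 m/s and angle between pail_lid's own z axis and vertical below 0.1 rad), for 0.2 s.
2. the held scanner is steady and level over the barcode, window 40 to 120 mm above it and within 15 mm in x and y, crossing the bars within 0.3 rad, for two seconds (horizontal distance between pail_lid and plaque above 0.115 m and x of scanner_window in the frame of plaque between -0.015 and 0.015 m and y of scanner_window in the frame of plaque between -0.015 and 0.015 m and z of scanner_window in the frame of plaque between 0.04 and 0.12 m and angle between scanner's own z axis and vertical below 0.2 rad and angle between the y axis of scanner and the y axis of plaque, either way round below 0.3 rad and linear speed of scanner below 0.03 m/s and angular speed of scanner below 0.2 rad/s and contact force between the fingers and scanner above 0.5 N), for 2 s.
3. the scanner is down in its own bay (underside within 25 mm of the card) while still in the fingers, head on the outline's head (x of scanner in the frame of scanner_outline between -0.03 and 0.03 m and y of scanner in the frame of scanner_outline between -0.035 and 0.035 m and x of scanner_window in the frame of scanner_outline above 0.02 m and z of scanner in the frame of scanner_outline below 0.025 m and angle between scanner's own z axis and vertical below 0.15 rad and contact force between the fingers and scanner above 0.5 N), for 0.04 s.
4. the scanner lies released in its bay (x of scanner in the frame of scanner_outline between -0.03 and 0.03 m and y of scanner in the frame of scanner_outline between -0.035 and 0.035 m and x of scanner_window in the frame of scanner_outline above 0.02 m and z of scanner in the frame of scanner_outline below 0.012 m and angle between scanner's own z axis and vertical below 0.15 rad and contact force between the fingers and scanner below 0.1 N and linear speed of scanner below 0.02 m/s), for 0.2 s.
At the end, for the whole second after the job is handed in: The pail lid lies flat on the slab with its centre more than 115 mm from the plate's centre; the scanner lies released and flat in the bay with its own outline, within 30 mm along and 35 mm across, head on the outline's head; the cabinet door is shut to under 0.06 rad (all of step 4 and horizontal distance between pail_lid and plaque above 0.115 m and value of joint door below 0.06 rad and angle between pail_lid's own z axis and vertical below 0.1 rad and height (world z) of pail_lid below 0.01 m); the robot touches nothing.
It fails at once if the pail lid is lifted or tipped off the slab (over 20 mm or 0.25 rad) (height (world z) of pail_lid above 0.02 m or angle between pail_lid's own z axis and vertical above 0.25 rad).
It fails at once if a clothespin is moved more than 30 mm (distance of any of pin_a, pin_b from where it was at the start of the episode above 0.03 m).
It also fails if it takes over 72 s, if anything falls off the work surface, if the arm or the gripper's body presses on something with over 40 N, if the wrist force passes 120 N, or if a joint passes its speed limit or range.

## Working session

There is one attempt and no reset: what is moved stays moved. The work goes in short steps, Python scripts to look and compute and a tool call to move; the robot and the scene stay as the last step left them, time stands still between calls to the robot, and variables do not carry over. Pictures are saved under pics/ and viewed, at most 10 in all, crops included, and the job is handed in when it is done.

Besides the shell and the picture viewer there is one more tool, called after "Request:" as a command line: name --argument value ..., lists and objects as JSON in quotes. send_rows: Moves the arm, as the interface text tells. Shift numbers are shares of 150 mm and turn numbers shares of 90 degrees, none past 1 either way. Its arguments: {"type":"object","properties":{"moves":{"type":"array"},"newtons":{"type":"number"}},"required":["moves"]}

```bash
mkdir -p pics; cat > h.py <<'E'
import numpy as np, cv2
from plant import get_state, optics, order
def cap(n,f=None):
    c=optics.capture(n)
    if f: cv2.imwrite('pics/'+f,cv2.cvtColor(c['img'],cv2.COLOR_RGB2BGR))
    return c
def ray(c,u,v,z):
    K=np.array(c['intrinsics']);R=np.array(c['attitude']);o=np.array(c['origin'])
    if R.shape!=(3,3):
        from scipy.spatial.transform import Rotation as Ro; print('att',R); R=Ro.from_euler('xyz',R,degrees=True).as_matrix()
    d=R@np.linalg.inv(K)@np.array([u,v,1.]); return o+d*(z-o[2])/d[2]
def look(cam,names):
    for n in names:
        print(cam,n,[(np.round(d['location'],3).tolist(),round(d['p'],2)) for d in optics.look_for(cam,n)[:3]])
E
python3 - <<'E'
from h import *
s=get_state();print(s)
for n in('top','scene'):
    c=cap(n,n+'0.png');print(n,c['origin'],c['attitude'])
    look(n,['pail_lid','scanner','cabinet','door_handle','scanner_outline','brush_outline','pin_a','scanner_window','scanner_grip'])
E
```

```text
{'time_s': 0.0, 'joints': array([ 9.31691427e+01,  2.05910450e+01,  6.34529861e-01, -2.00424652e-02,
       -7.01356733e+01, -1.65045737e+01]), 'qd': array([ 0.07165471,  0.00589577, -0.01308798,  0.01007207,  0.02903982,
        0.04595378]), 'joint_torque': array([ 2.11029233e-03, -5.82720172e+01,  2.93057656e+01,  6.99679077e+00,
        7.02322679e-03, -1.52330790e-04]), 'tcp_pos': array([0.15562989, 0.656318  , 0.22563308]), 'eef_rot': array([ 1.79906257e+02, -8.12755799e-03, -1.33422498e+01]), 'contact_force': array([-1.07224303, -0.16242694, -1.06083076]), 'moment': array([ 0.00109487, -0.04490751,  0.00391099]), 'gripper_force': 0.0, 'gripper_width': 0.08791074482350146}
top [0.45418062 0.01500469 0.97380601] [-1.74759219e+02  5.10700509e-02 -9.13762987e+01]
top pail_lid []
top scanner [([0.449, 0.346, 0.05], 0.64)]
top cabinet [([0.534, -0.331, 0.136], 0.98)]
top door_handle [([0.523, -0.342, 0.196], 0.65)]
top scanner_outline [([0.6, -0.224, 0.004], 0.78)]
top brush_outline [([0.482, -0.218, 0.004], 0.71), ([0.525, -0.34, 0.196], 0.32)]
top pin_a [([0.625, 0.351, 0.005], 0.72)]
top scanner_window []
top scanner_grip [([0.453, 0.348, 0.047], 0.87), ([0.602, -0.225, 0.006], 0.59)]
scene [1.00718657 0.49467133 0.82015072] [-137.42451776    0.9730858   134.37008887]
scene pail_lid [([0.582, 0.136, 0.021], 0.86)]
scene scanner [([0.475, 0.361, 0.051], 0.72)]
scene cabinet [([0.546, -0.325, 0.106], 0.73)]
scene door_handle [([0.535, -0.338, 0.175], 0.67), ([0.6, -0.246, 0.004], 0.57)]
scene scanner_outline [([0.599, -0.248, 0.003], 0.72)]
scene brush_outline [([0.476, -0.229, 0.004], 0.63), ([0.478, 0.356, 0.05], 0.51)]
scene pin_a [([0.645, 0.299, 0.01], 0.68), ([0.627, 0.343, 0.01], 0.53)]
scene scanner_window [([0.475, 0.364, 0.048], 0.78)]
scene scanner_grip [([0.476, 0.357, 0.047], 0.98)]
```

View pics/top0.png

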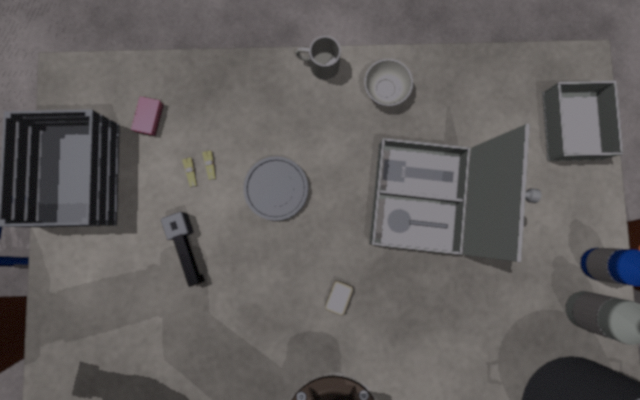

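View pics/scene0.png

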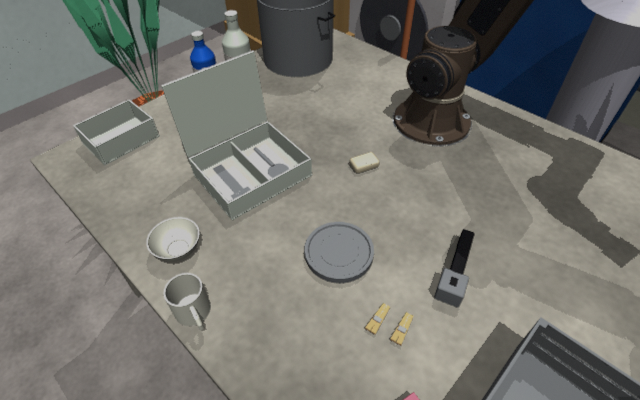

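The top view shows the lid at about (277,188), the scanner head at (176,225) and tail at (195,283), and the pins at (190,172) and (209,165). The cabinet bays span about (375–465, 140–252): the scanner outline is in the upper (far x) bay with its head to the left (+y), and the door stands on the -y side. The scene view agrees. Next I'll measure pixels precisely.

```bash
python3 - <<'E'
from h import *
im=cv2.imread('pics/top0.png')
a=cv2.resize(im[130:300,150:320],(400,400),interpolation=cv2.INTER_CUBIC)
b=cv2.resize(im[115:285,365:535],(400,400),interpolation=cv2.INTER_CUBIC)
cv2.imwrite('pics/crop1.png',cv2.convertScaleAbs(np.hstack([a,b]),alpha=1.6))
c=cap('top')
for n,p,z in[('lid',(277,188),.022),('h',(176,225),.048),('tail',(195,283),.048),('c1',(380,142),.064),('c2',(467,147),.064),('c3',(373,247),.064),('c4',(464,254),.064)]: print(n,ray(c,*p,z).round(4))
E
```

```text
att [-1.74759219e+02  5.10700509e-02 -9.13762987e+01]
lid [0.5722 0.1237 0.022 ]
att [-1.74759219e+02  5.10700509e-02 -9.13762987e+01]
h [0.486  0.3624 0.048 ]
att [-1.74759219e+02  5.10700509e-02 -9.13762987e+01]
tail [0.3489 0.3164 0.048 ]
att [-1.74759219e+02  5.10700509e-02 -9.13762987e+01]
c1 [ 0.6715 -0.1283  0.064 ]
att [-1.74759219e+02  5.10700509e-02 -9.13762987e+01]
c2 [ 0.6544 -0.335   0.064 ]
att [-1.74759219e+02  5.10700509e-02 -9.13762987e+01]
c3 [ 0.4233 -0.1026  0.064 ]
att [-1.74759219e+02  5.10700509e-02 -9.13762987e+01]
c4 [ 0.4021 -0.3133  0.064 ]
```

View pics/crop1.png

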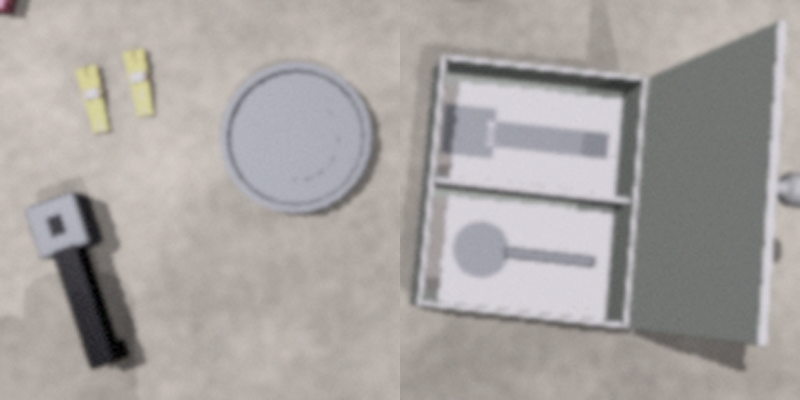

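The crop confirms the scanner outline is in the far bay, with its head at crop (468,130) and its tail end at (607,145). The scanner head top is at crop (59,225) and its tail at (100,363).

```bash
sed -i "s/print('att',R); //" h.py; python3 - <<'E'
from h import *
c=cap('top');L=lambda x,y:(x/2.353+150-.29,y/2.353+130-.29);Rr=lambda x,y:((x-400)/2.353+365-.29,y/2.353+115-.29)
h=ray(c,*L(59,225),.048);t=ray(c,*L(100,363),.048);d=h-t
print('h',h,'t',t,'len',np.hypot(*d[:2]),'yaw',np.degrees(np.arctan2(d[1],d[0])),'grip',t+d*85/150)
a=ray(c,*Rr(607,145),.005);b=ray(c,*Rr(494,132),.005);d=b-a
print('out tail',a,'headedge',b,'len',np.hypot(*d[:2]),'yaw',np.degrees(np.arctan2(d[1],d[0])),'origin',a+d*95/122,'grip',a+d*85/122)
print('lid',ray(c,*L(298,137),.022))
for p in[(92,98),(139,82)]:print('pin',ray(c,*L(*p),.008))
print('door free',ray(c,*Rr(781,22),.27),ray(c,*Rr(763,343),.27),'hinge',ray(c,*Rr(645,78),.064),ray(c,*Rr(630,326),.064),'knob',ray(c,*Rr(790,188),.25))
s=cap('scene')
print('scene lid',ray(s,339,250,.022),'knobnet');look('scene',['pail_lid'])
K=np.array(s['intrinsics']);print(K)
E
```

```text
h [0.48532278 0.36529382 0.048     ] t [0.34677172 0.32290857 0.048     ] len 0.14488928784930377 yaw 17.00980800680939 grip [0.42528399 0.34692688 0.048     ]
out tail [ 0.5932061  -0.31729244  0.005     ] headedge [ 0.61019108 -0.1969741   0.005     ] len 0.12151129496883552 yaw 81.9648183196164 origin [ 0.60643211 -0.22360193  0.005     ] grip [ 0.6050399  -0.23346409  0.005     ]
lid [0.57238808 0.12527589 0.022     ]
pin [0.62143136 0.34657371 0.008     ]
pin [0.63754481 0.29636262 0.008     ]
door free [ 0.64956523 -0.3686961   0.27      ] [ 0.40003251 -0.33692016  0.27      ] hinge [ 0.65222086 -0.339253    0.064     ] [ 0.40392231 -0.3098643   0.064     ] knob [ 0.51999122 -0.37700581  0.25      ]
scene lid [0.57681549 0.13092278 0.022     ] knobnet
scene pail_lid [([0.582, 0.135, 0.017], 0.8), ([0.475, -0.228, 0.001], 0.28)]
[[422.07934885   0.         315.22902244]
 [  0.         422.07934885 195.20317158]
 [  0.           0.           1.        ]]
```

Request:
send_rows --moves '[{"slide":[0.855,0.52,0],"turn":-0.148,"gripper":1},{"slide":[0.855,0.52,0],"turn":-0.148,"gripper":1},{"slide":[0.855,0.52,0],"turn":-0.148,"gripper":1},{"slide":[0.855,0.52,0],"turn":-0.148,"gripper":1},{"slide":[0.855,0.52,0],"turn":-0.148,"gripper":1}]'

```text
time_s: 1.62
tcp_pos: [0.2653, 0.548, 0.2272]
eef_rot: [180.0, -0.0, -0.2]
contact_force: [-0.3, 0.9, 0.0]
gripper_width: 0.0877
gripper_force: 0.0
```

Request:
send_rows --moves '[{"slide":[0.95,0.94,0],"turn":0,"gripper":1},{"slide":[0.95,0.94,0],"turn":0,"gripper":1},{"slide":[0.95,0.94,0],"turn":0,"gripper":1},{"slide":[0.95,0.94,0],"turn":0,"gripper":1},{"slide":[0.95,0.94,0],"turn":0,"gripper":1}]'

```text
time_s: 2.03
tcp_pos: [0.4063, 0.4085, 0.2269]
eef_rot: [-180.0, -0.0, -0.0]
contact_force: [0.5, 0.8, -0.3]
gripper_width: 0.0878
gripper_force: 0.0
```

Request:
send_rows --moves '[{"slide":[0.95,0.94,0],"turn":0,"gripper":1},{"slide":[0.95,0.94,0],"turn":0,"gripper":1},{"slide":[0.95,0.94,0],"turn":0,"gripper":1},{"slide":[0.95,0.94,0],"turn":0,"gripper":1},{"slide":[0.95,0.94,0],"turn":0,"gripper":1}]'

```text
time_s: 2.45
tcp_pos: [0.5491, 0.2673, 0.2268]
eef_rot: [-180.0, -0.0, -0.0]
contact_force: [1.2, -0.0, -0.2]
gripper_width: 0.0876
gripper_force: 0.0
```

Request:
send_rows --moves '[{"slide":[0.95,0.94,0],"turn":0,"gripper":1},{"slide":[0.95,0.94,0],"turn":0,"gripper":1},{"slide":[0.95,0.94,0],"turn":0,"gripper":1},{"slide":[0.95,0.94,0],"turn":0,"gripper":1},{"slide":[0.95,0.94,0],"turn":0,"gripper":1}]'

```text
time_s: 2.87
tcp_pos: [0.6916, 0.126, 0.2264]
eef_rot: [180.0, -0.0, -0.1]
contact_force: [-0.5, 1.1, -0.3]
gripper_width: 0.0878
gripper_force: 0.0
```

Request:
send_rows --moves '[{"slide":[0,0,0.97],"turn":0,"gripper":1},{"slide":[0,0,0.97],"turn":0,"gripper":1},{"slide":[0,0,0.97],"turn":0,"gripper":1},{"slide":[0,0,0.97],"turn":0,"gripper":1},{"slide":[0,0,0.97],"turn":0,"gripper":1}]'

```text
time_s: 3.28
tcp_pos: [0.6863, 0.1269, 0.0745]
eef_rot: [179.8, 0.5, -0.1]
contact_force: [-1.3, -0.3, -1.4]
gripper_width: 0.0879
gripper_force: 0.0
```

Request:
send_rows --moves '[{"slide":[0,0,0.15],"turn":0,"gripper":1},{"slide":[0,0,0.3],"turn":0,"gripper":1},{"slide":[0,0,0.4],"turn":0,"gripper":1},{"slide":[0,0,0.46],"turn":0,"gripper":1},{"slide":[0,0,0.46],"turn":0,"gripper":1}]'

```text
time_s: 3.7
tcp_pos: [0.6897, 0.1282, 0.0115]
eef_rot: [180.0, 0.1, -0.0]
contact_force: [-0.2, -0.3, -0.7]
gripper_width: 0.0875
gripper_force: 0.0
```

Request:
send_rows --moves '[{"slide":[-0.08,0,0],"turn":0,"gripper":1},{"slide":[-0.16,0,0],"turn":0,"gripper":1},{"slide":[-0.24,0,0],"turn":0,"gripper":1},{"slide":[-0.32,0,0],"turn":0,"gripper":1},{"slide":[-0.4,0,0],"turn":0,"gripper":1}]'

```text
time_s: 4.12
tcp_pos: [0.6311, 0.129, 0.0146]
eef_rot: [-179.9, -0.2, 0.0]
contact_force: [-0.7, -0.4, -0.0]
gripper_width: 0.0876
gripper_force: 0.3
```

Request:
send_rows --moves '[{"slide":[-0.09,0,0],"turn":0,"gripper":1},{"slide":[-0.18,0,0],"turn":0,"gripper":1},{"slide":[-0.27,0,0],"turn":0,"gripper":1},{"slide":[-0.36,0,0],"turn":0,"gripper":1},{"slide":[-0.45,0,0],"turn":0,"gripper":1}]'

```text
time_s: 4.53
tcp_pos: [0.5636, 0.1292, 0.0145]
eef_rot: [-179.9, -0.2, 0.0]
contact_force: [0.4, -0.5, -0.0]
gripper_width: 0.0875
gripper_force: 0.4
```

Request:
send_rows --moves '[{"slide":[-0.1,0,0],"turn":0,"gripper":1},{"slide":[-0.2,0,0],"turn":0,"gripper":1},{"slide":[-0.3,0,0],"turn":0,"gripper":1},{"slide":[-0.37,0,0],"turn":0,"gripper":1},{"slide":[-0.42,0,0],"turn":0,"gripper":1}]'

```text
time_s: 4.95
tcp_pos: [0.5004, 0.1293, 0.014]
eef_rot: [-179.9, -0.2, 0.0]
contact_force: [2.2, -0.6, 2.3]
gripper_width: 0.0874
gripper_force: 1.2
```

Request:
send_rows --moves '[{"slide":[0.15,0,0],"turn":0,"gripper":1},{"slide":[0.15,0,-0.2],"turn":0,"gripper":1},{"slide":[0.15,0,-0.5],"turn":0,"gripper":1},{"slide":[0.15,0,-0.75],"turn":0,"gripper":1},{"slide":[0.15,0,-1],"turn":0,"gripper":1}]'

```text
time_s: 5.37
tcp_pos: [0.5223, 0.1282, 0.165]
eef_rot: [-180.0, -0.1, -0.0]
contact_force: [1.0, 0.5, -0.1]
gripper_width: 0.0876
gripper_force: 0.0
```

Request:
send_rows --moves '[{"slide":[-0.5,-0.97,0],"turn":-0.189,"gripper":1},{"slide":[-0.5,-0.97,0],"turn":-0.189,"gripper":1},{"slide":[-0.5,-0.97,0],"turn":-0.189,"gripper":1},{"slide":[-0.5,-0.97,0],"turn":-0.189,"gripper":1},{"slide":[-0.5,-0.97,0],"turn":-0.189,"gripper":1}]'

```text
time_s: 5.78
tcp_pos: [0.4454, 0.2788, 0.1634]
eef_rot: [-179.9, -0.1, 17.2]
contact_force: [0.8, -0.9, 0.2]
gripper_width: 0.0877
gripper_force: 0.0
```

```bash
python3 - <<'E'
from h import *
s=get_state();print(s['tcp_pos'],s['eef_rot'])
for n in('top','scene'):
    c=cap(n,n+'1.png'); look(n,['plaque','pail_lid','scanner','scanner_grip'])
im=cv2.imread('pics/top1.png');sc=cv2.imread('pics/scene1.png')
a=cv2.resize(im[130:300,150:320],(400,400),interpolation=cv2.INTER_CUBIC)
b=cv2.resize(sc[150:350,280:480],(400,400),interpolation=cv2.INTER_CUBIC)
cv2.imwrite('pics/crop2.png',cv2.convertScaleAbs(np.hstack([a,b]),alpha=1.5))
E
```

```text
[0.44539599 0.27879491 0.16341271] [-1.79895099e+02 -1.40318524e-01  1.72494619e+01]
top plaque [([0.575, 0.122, 0.001], 0.88)]
top pail_lid [([0.424, 0.13, 0.019], 0.97)]
top scanner [([0.392, 0.338, 0.048], 0.58), ([0.576, 0.121, -0.002], 0.32)]
top scanner_grip [([0.391, 0.337, 0.045], 0.67)]
scene plaque [([0.578, 0.12, 0.001], 0.73), ([0.645, 0.301, 0.01], 0.41)]
scene pail_lid [([0.432, 0.134, 0.016], 0.82)]
scene scanner [([0.476, 0.358, 0.047], 0.73), ([0.537, -0.339, 0.18], 0.35)]
scene scanner_grip [([0.474, 0.358, 0.044], 0.67), ([0.431, 0.137, 0.018], 0.67)]
```

View pics/crop2.png

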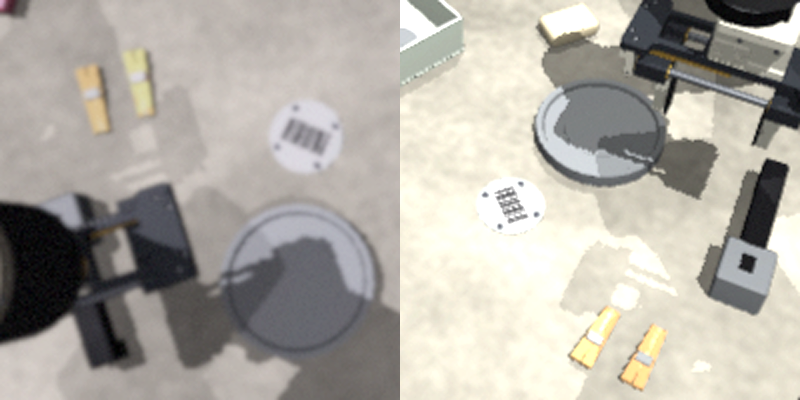

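The plate is fully uncovered at crop (306,135), with the lid at (298,280) well clear, and the scanner and pins undisturbed.

```bash
python3 - <<'E'
from h import *
c=cap('top');s=cap('scene')
L=lambda x,y:(x/2.353+150-.29,y/2.353+130-.29)
print('plate',ray(c,*L(306,135),0),'scene',ray(s,511/2+280,205/2+150,0))
H=[]
N=200
for C in(c,s):  # rectify 100 mm patch around plate
    p0=np.array([.576,.122]);src=[];
    K=np.array(C['intrinsics']);from scipy.spatial.transform import Rotation as Ro
    R=Ro.from_euler('xyz',C['attitude'],degrees=True).as_matrix()
    for dx,dy in[(.05,.05),(.05,-.05),(-.05,-.05),(-.05,.05)]:
        q=K@R.T@(np.array([p0[0]+dx,p0[1]+dy,0])-C['origin']);src.append(q[:2]/q[2])
    M=cv2.getPerspectiveTransform(np.float32(src),np.float32([[0,0],[N,0],[N,N],[0,N]]))
    im=cv2.warpPerspective(C['img'],M,(N,N),flags=cv2.INTER_CUBIC);H.append(im[:,:,::-1])
    g=cv2.GaussianBlur(cv2.cvtColor(im,cv2.COLOR_RGB2GRAY),(0,0),4);yy,xx=np.mgrid[:N,:N]
    m=np.hypot(xx-N/2,yy-N/2)<56; th=np.percentile(g[m],[5,95]).mean(); b=((g<th)&m).astype(np.uint8)
    cnt=max(cv2.findContours(b,0,2)[0],key=cv2.contourArea);r=cv2.minAreaRect(cnt)
    mo=cv2.moments(b,True);print(r,'centre',p0[0]+.05-r[0][1]*.0005,p0[1]+.05-r[0][0]*.0005,'axis',np.degrees(.5*np.arctan2(2*mo['mu11'],mo['mu20']-mo['mu02'])))
cv2.imwrite('pics/plate.png',cv2.resize(np.hstack(H),None,fx=2,fy=2))
E
```

```text
plate [0.57707561 0.11920616 0.        ] scene [0.25538223 0.4552165  0.        ]
((104.6731948852539, 99.45265197753906), (97.0824203491211, 50.69203567504883), 24.943904876708984) centre 0.5762736740112304 0.11966340255737304 axis 26.08414698448456
((108.85293579101562, 100.58824157714844), (95.36812591552734, 50.18123245239258), 25.34617805480957) centre 0.5757058792114258 0.11757353210449217 axis 23.08304242875208
```

View pics/plate.png

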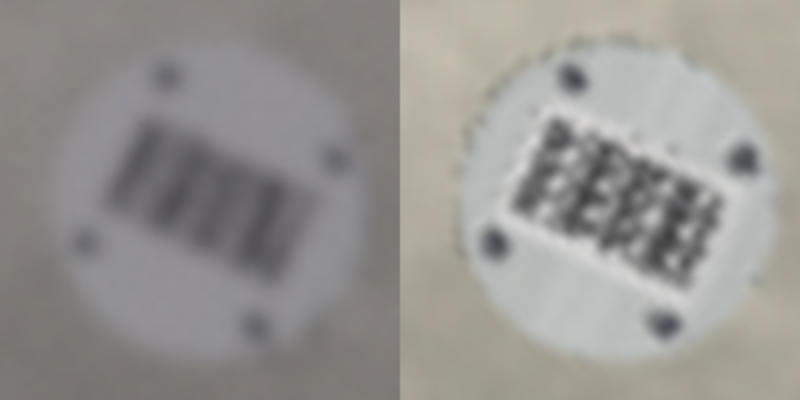

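The barcode's long axis is 25° off in the rectified patch (both cameras agree). The plate y axis is therefore at 65°, so the scanner yaw should be -25°, with the plate centre at (0.576, 0.119). Grasping the scanner now.

Request:
send_rows --moves '[{"slide":[0.01,-0.24,0],"turn":0,"gripper":1},{"slide":[0.02,-0.475,0],"turn":0,"gripper":1},{"slide":[0.02,-0.475,0.25],"turn":0,"gripper":1},{"slide":[0.02,-0.475,0.45],"turn":0,"gripper":1},{"slide":[0.02,-0.475,0.55],"turn":0,"gripper":1}]'

```text
time_s: 6.8
tcp_pos: [0.4276, 0.3416, 0.0762]
eef_rot: [179.9, 0.2, 17.0]
contact_force: [-0.2, 0.4, 0.0]
gripper_width: 0.0877
gripper_force: 0.0
```

Request:
send_rows --moves '[{"slide":[0,0,0.15],"turn":0,"gripper":1},{"slide":[0,0,0.3],"turn":0,"gripper":1},{"slide":[0,0,0.4],"turn":0,"gripper":1},{"slide":[0,0,0.44],"turn":0,"gripper":1},{"slide":[0,0,0.44],"turn":0,"gripper":1}]'

```text
time_s: 7.22
tcp_pos: [0.4286, 0.3417, 0.0121]
eef_rot: [179.9, 0.1, 17.0]
contact_force: [-0.2, -0.1, 0.3]
gripper_width: 0.0878
gripper_force: 0.0
```

Request:
send_rows --newtons 20 --moves '[{"slide":[0,0,0],"turn":0,"gripper":0.6},{"slide":[0,0,0],"turn":0,"gripper":0.4},{"slide":[0,0,0],"turn":0,"gripper":0},{"slide":[0,0,0],"turn":0,"gripper":0},{"slide":[0,0,0],"turn":0,"gripper":0}]'

```text
time_s: 7.63
tcp_pos: [0.4292, 0.3432, 0.0144]
eef_rot: [-179.9, -0.1, 17.0]
contact_force: [-0.0, -0.4, -1.3]
gripper_width: 0.0603
gripper_force: 0.0
```

Request:
send_rows --moves '[{"slide":[0,0,0],"turn":0,"gripper":0},{"slide":[0,0,0],"turn":0,"gripper":0},{"slide":[0,0,0],"turn":0,"gripper":0},{"slide":[0,0,0],"turn":0,"gripper":0},{"slide":[0,0,0],"turn":0,"gripper":0}]'

```text
time_s: 8.05
tcp_pos: [0.4292, 0.3433, 0.0138]
eef_rot: [-180.0, -0.0, 17.0]
contact_force: [-0.3, 1.7, 1.4]
gripper_width: 0.0282
gripper_force: 19.7
```

Request:
send_rows --moves '[{"slide":[0,0,-0.1],"turn":0,"gripper":0},{"slide":[0,0,-0.25],"turn":0,"gripper":0},{"slide":[0,0,-0.4],"turn":0,"gripper":0},{"slide":[0,0,-0.5],"turn":0,"gripper":0},{"slide":[0,0,-0.535],"turn":0,"gripper":0}]'

```text
time_s: 8.47
tcp_pos: [0.4296, 0.3434, 0.0959]
eef_rot: [-179.9, -0.1, 17.0]
contact_force: [-0.5, 0.6, -1.8]
gripper_width: 0.0279
gripper_force: 19.7
```

Request:
send_rows --moves '[{"slide":[0.01,0.08,0],"turn":0.03,"gripper":0},{"slide":[0.03,0.22,0],"turn":0.08,"gripper":0},{"slide":[0.05,0.39,0],"turn":0.13,"gripper":0},{"slide":[0.07,0.55,0],"turn":0.18,"gripper":0},{"slide":[0.09,0.715,0],"turn":0.233,"gripper":0}]'

```text
time_s: 8.88
tcp_pos: [0.4728, 0.2427, 0.0927]
eef_rot: [179.9, 0.1, -4.2]
contact_force: [-0.1, 0.0, -2.0]
gripper_width: 0.028
gripper_force: 19.7
```

Request:
send_rows --moves '[{"slide":[0.09,0.16,0],"turn":0.06,"gripper":0},{"slide":[0.18,0.32,0],"turn":0.11,"gripper":0},{"slide":[0.26,0.48,0],"turn":0.17,"gripper":0},{"slide":[0.32,0.59,0],"turn":0.21,"gripper":0},{"slide":[0.34,0.635,0],"turn":0.233,"gripper":0}]'

```text
time_s: 9.3
tcp_pos: [0.5173, 0.143, 0.0926]
eef_rot: [179.9, 0.1, -25.3]
contact_force: [-0.3, 0.2, -2.4]
gripper_width: 0.0282
gripper_force: 19.7
```

```bash
python3 - <<'E'
from h import *
s=get_state();print(s['tcp_pos'],s['eef_rot'],s['gripper_force'])
for n in('top','scene'):
    c=cap(n,n+'2.png'); look(n,['scanner','pail_lid','scanner_window'])
im=cv2.imread('pics/top2.png');sc=cv2.imread('pics/scene2.png')
a=cv2.resize(im[130:300,150:320],(400,400),interpolation=cv2.INTER_CUBIC)
b=cv2.resize(sc[150:350,280:480],(400,400),interpolation=cv2.INTER_CUBIC)
cv2.imwrite('pics/crop3.png',cv2.convertScaleAbs(np.hstack([a,b]),alpha=1.3))
E
```

```text
[0.51729455 0.14295233 0.09257279] [ 1.79882088e+02  7.66410219e-02 -2.52775835e+01] 19.726464450359344
top scanner [([0.563, 0.129, 0.127], 0.84)]
top pail_lid [([0.405, 0.128, 0.021], 0.76)]
top scanner_window [([0.564, 0.128, 0.128], 0.91)]
scene scanner [([0.576, 0.135, 0.128], 0.78), ([0.536, -0.336, 0.179], 0.2)]
scene pail_lid [([0.452, 0.178, 0.016], 0.82)]
scene scanner_window [([0.576, 0.138, 0.13], 0.95)]
```

View pics/crop3.png

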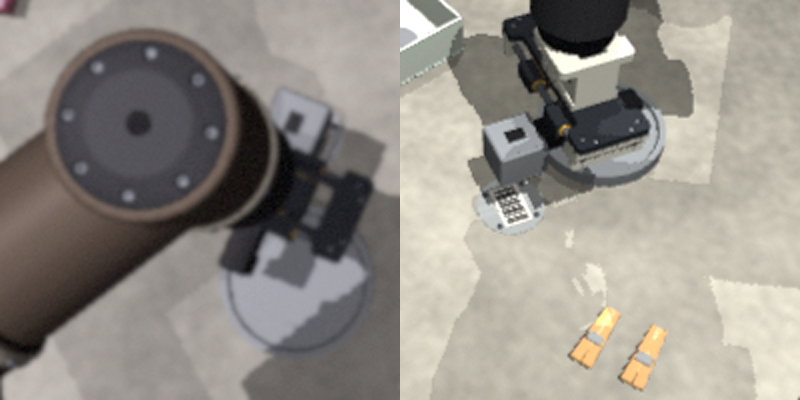

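```bash
python3 - <<'E'
from h import *
c=cap('top');s=cap('scene')
print(ray(c,296/2.353+150-.29,120/2.353+130-.29,.128),ray(s,(514-400)/2+280-.25,135/2+150-.25,.128))
print('orig sq',ray(c,57/2.353+150-.29,226/2.353+130-.29,.048), ray(s,(747-400)/2+280-.25,262/2+150-.25,.048))
print('plate scene', ray(s,(511-400)/2+280-.25,205/2+150-.25,0))
E
```

```text
[0.5752589  0.11465022 0.128     ] [0.57475317 0.11911705 0.128     ]
orig sq [0.48436092 0.36730713 0.048     ] [0.48429767 0.36673722 0.048     ]
plate scene [0.57576658 0.11884327 0.        ]
```

The head's dark square is at (0.575, 0.117), within about 3 mm of the plate centre, and the scanner is level and crossing the bars. Holding for over 2 s.

Request:
send_rows --moves '[{"slide":[0,0,0],"turn":0,"gripper":0},{"slide":[0,0,0],"turn":0,"gripper":0},{"slide":[0,0,0],"turn":0,"gripper":0},{"slide":[0,0,0],"turn":0,"gripper":0},{"slide":[0,0,0],"turn":0,"gripper":0}]'

```text
time_s: 10.22
tcp_pos: [0.5175, 0.1456, 0.0938]
eef_rot: [-180.0, -0.0, -24.9]
contact_force: [0.2, -0.3, -2.0]
gripper_width: 0.0281
gripper_force: 19.7
```

Request:
send_rows --moves '[{"slide":[0,0,0],"turn":0,"gripper":0},{"slide":[0,0,0],"turn":0,"gripper":0},{"slide":[0,0,0],"turn":0,"gripper":0},{"slide":[0,0,0],"turn":0,"gripper":0},{"slide":[0,0,0],"turn":0,"gripper":0}]'

```text
time_s: 10.63
tcp_pos: [0.5175, 0.1455, 0.0938]
eef_rot: [-180.0, -0.0, -25.0]
contact_force: [0.4, -0.2, -2.5]
gripper_width: 0.0278
gripper_force: 19.7
```

Request:
send_rows --moves '[{"slide":[0,0,0],"turn":0,"gripper":0},{"slide":[0,0,0],"turn":0,"gripper":0},{"slide":[0,0,0],"turn":0,"gripper":0},{"slide":[0,0,0],"turn":0,"gripper":0},{"slide":[0,0,0],"turn":0,"gripper":0}]'

```text
time_s: 11.05
tcp_pos: [0.5175, 0.1456, 0.0938]
eef_rot: [180.0, 0.0, -24.9]
contact_force: [-0.0, 0.6, -2.5]
gripper_width: 0.0281
gripper_force: 19.7
```

Request:
send_rows --moves '[{"slide":[0,0,0],"turn":0,"gripper":0},{"slide":[0,0,0],"turn":0,"gripper":0},{"slide":[0,0,0],"turn":0,"gripper":0},{"slide":[0,0,0],"turn":0,"gripper":0},{"slide":[0,0,0],"turn":0,"gripper":0}]'

```text
time_s: 11.47
tcp_pos: [0.5175, 0.1455, 0.0938]
eef_rot: [180.0, 0.0, -24.9]
contact_force: [0.2, 0.3, -1.6]
gripper_width: 0.028
gripper_force: 19.7
```

Request:
send_rows --moves '[{"slide":[0,0,0],"turn":0,"gripper":0},{"slide":[0,0,0],"turn":0,"gripper":0},{"slide":[0,0,0],"turn":0,"gripper":0},{"slide":[0,0,0],"turn":0,"gripper":0},{"slide":[0,0,0],"turn":0,"gripper":0}]'

```text
time_s: 11.88
tcp_pos: [0.5175, 0.1456, 0.0938]
eef_rot: [180.0, 0.0, -24.9]
contact_force: [-0.4, -0.8, -1.8]
gripper_width: 0.0282
gripper_force: 19.7
```

Request:
send_rows --moves '[{"slide":[0,0,0],"turn":0,"gripper":0},{"slide":[0,0,0],"turn":0,"gripper":0},{"slide":[0,0,0],"turn":0,"gripper":0},{"slide":[0,0,0],"turn":0,"gripper":0},{"slide":[0,0,0],"turn":0,"gripper":0}]'

```text
time_s: 12.3
tcp_pos: [0.5175, 0.1455, 0.0938]
eef_rot: [180.0, 0.0, -25.0]
contact_force: [0.5, 0.1, -1.2]
gripper_width: 0.0279
gripper_force: 19.7
```

Request:
send_rows --moves '[{"slide":[0,0,0],"turn":0,"gripper":0},{"slide":[0,0,0],"turn":0,"gripper":0},{"slide":[0,0,0],"turn":0,"gripper":0},{"slide":[0,0,0],"turn":0,"gripper":0},{"slide":[0,0,0],"turn":0,"gripper":0}]'

```text
time_s: 12.72
tcp_pos: [0.5175, 0.1456, 0.0938]
eef_rot: [-180.0, -0.0, -24.9]
contact_force: [-0.1, 0.6, -2.8]
gripper_width: 0.0283
gripper_force: 19.7
```

```bash
python3 -c "
from h import *
print(get_state()['joints'])"
```

```text
[ 3.66109894e+01  1.50040130e+01 -2.66351926e+01  8.20335635e-04
 -4.83602900e+01  2.84410827e+01]
```

J6 would reach about 177° at yaw 83 (limit 173.66), so I'll place at yaw 75. The bay has room for that 8° deviation.

Request:
send_rows --moves '[{"slide":[0.05,0.06,-0.1],"turn":-0.04,"gripper":0},{"slide":[0.13,0.17,-0.2],"turn":-0.1,"gripper":0},{"slide":[0.22,0.28,-0.27],"turn":-0.16,"gripper":0},{"slide":[0.3,0.39,-0.27],"turn":-0.22,"gripper":0},{"slide":[0.39,0.507,-0.27],"turn":-0.278,"gripper":0}]'

```text
time_s: 13.13
tcp_pos: [0.539, 0.0515, 0.1353]
eef_rot: [-180.0, -0.1, 0.4]
contact_force: [-0.4, 0.5, -1.9]
gripper_width: 0.0282
gripper_force: 19.7
```

Request:
send_rows --moves '[{"slide":[0.028,0.125,0],"turn":-0.056,"gripper":0},{"slide":[0.056,0.25,0],"turn":-0.112,"gripper":0},{"slide":[0.084,0.375,0],"turn":-0.167,"gripper":0},{"slide":[0.112,0.5,0],"turn":-0.223,"gripper":0},{"slide":[0.139,0.624,0],"turn":-0.278,"gripper":0}]'

```text
time_s: 13.55
tcp_pos: [0.5595, -0.0426, 0.1343]
eef_rot: [-180.0, -0.0, 25.3]
contact_force: [0.6, -0.4, -2.0]
gripper_width: 0.0278
gripper_force: 19.7
```

Request:
send_rows --moves '[{"slide":[-0.028,0.125,0],"turn":-0.056,"gripper":0},{"slide":[-0.056,0.25,0],"turn":-0.112,"gripper":0},{"slide":[-0.084,0.375,0],"turn":-0.167,"gripper":0},{"slide":[-0.112,0.5,0],"turn":-0.223,"gripper":0},{"slide":[-0.138,0.624,0],"turn":-0.278,"gripper":0}]'

```text
time_s: 13.97
tcp_pos: [0.5804, -0.1362, 0.1342]
eef_rot: [-180.0, 0.0, 50.4]
contact_force: [0.2, 0.6, -2.5]
gripper_width: 0.0281
gripper_force: 19.7
```

Request:
send_rows --moves '[{"slide":[-0.1,0.13,0],"turn":-0.07,"gripper":0},{"slide":[-0.2,0.26,0],"turn":-0.14,"gripper":0},{"slide":[-0.3,0.39,0],"turn":-0.2,"gripper":0},{"slide":[-0.36,0.47,0],"turn":-0.25,"gripper":0},{"slide":[-0.389,0.508,0],"turn":-0.278,"gripper":0}]'

```text
time_s: 14.38
tcp_pos: [0.6015, -0.2309, 0.1339]
eef_rot: [-180.0, 0.0, 75.3]
contact_force: [0.8, -0.4, -1.8]
gripper_width: 0.0281
gripper_force: 19.7
```

```bash
python3 - <<'E'
from h import *
s=get_state();print(s['tcp_pos'],s['eef_rot'],s['joints'],s['gripper_force'])
for n in('top','scene'):
    c=cap(n,n+'3.png'); look(n,['scanner','scanner_outline','scanner_window'])
im=cv2.imread('pics/top3.png');sc=cv2.imread('pics/scene3.png')
a=cv2.resize(im[115:285,365:535],(400,400),interpolation=cv2.INTER_CUBIC)
b=cv2.resize(sc[40:240,150:350],(400,400),interpolation=cv2.INTER_CUBIC)
cv2.imwrite('pics/crop4.png',cv2.convertScaleAbs(np.hstack([a,b]),alpha=1.3))
E
```

```text
[ 0.60151153 -0.23093557  0.13385657] [-1.79971967e+02  2.31009518e-02  7.52988144e+01] [-3.67420510e+00  2.16847358e+01 -1.03612197e+01  2.04177877e-02
 -5.79859797e+01  1.68962185e+02] 19.727730453014374
top scanner [([0.613, -0.187, 0.17], 0.55)]
top scanner_outline []
top scanner_window [([0.608, -0.19, 0.17], 0.79)]
scene scanner [([0.617, -0.159, 0.166], 0.76)]
scene scanner_outline [([0.607, -0.237, 0.007], 0.95)]
scene scanner_window [([0.617, -0.158, 0.167], 0.61)]
```

View pics/crop4.png

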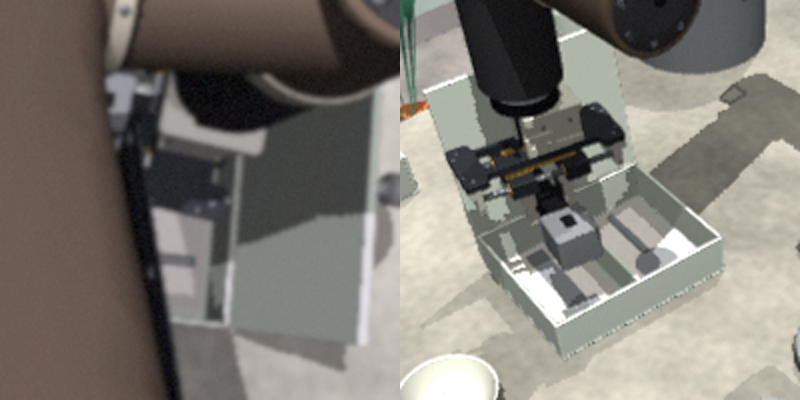

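```bash
python3 - <<'E'
from h import *
s=cap('scene');f=lambda x,y,z:ray(s,(x-400)/2+150-.25,y/2+40-.25,z).round(4)
print('sq',f(568,221,.168),'cFrontNear',f(720,237,.064),'cFrontFar',f(563,322,.064),'hingeFar',f(479,236,.064),'hingenear',f(632,167,.064))
E
```

```text
sq [ 0.6156 -0.1703  0.168 ] cFrontNear [ 0.4345 -0.1038  0.064 ] cFrontFar [ 0.6721 -0.1349  0.064 ] hingeFar [ 0.6539 -0.3394  0.064 ] hingenear [ 0.4159 -0.3021  0.064 ]
```

Request:
send_rows --moves '[{"slide":[0,0,0.1],"turn":0,"gripper":0},{"slide":[0,0,0.22],"turn":0,"gripper":0},{"slide":[0,0,0.34],"turn":0,"gripper":0},{"slide":[0,0,0.44],"turn":0,"gripper":0},{"slide":[0,0,0.5],"turn":0,"gripper":0}]'

```text
time_s: 15.25
tcp_pos: [0.6006, -0.2282, 0.0577]
eef_rot: [-179.9, 0.0, 75.1]
contact_force: [-0.1, -0.2, -1.7]
gripper_width: 0.0278
gripper_force: 19.7
```

Request:
send_rows --moves '[{"slide":[0,0,0.07],"turn":0,"gripper":0},{"slide":[0,0,0.14],"turn":0,"gripper":0},{"slide":[0,0,0.21],"turn":0,"gripper":0},{"slide":[0,0,0.25],"turn":0,"gripper":0},{"slide":[0,0,0.265],"turn":0,"gripper":0}]'

```text
time_s: 15.67
tcp_pos: [0.6008, -0.2287, 0.0188]
eef_rot: [-179.9, 0.0, 75.1]
contact_force: [-7.9, 5.5, 13.7]
gripper_width: 0.028
gripper_force: 19.7
```

Request:
send_rows --moves '[{"slide":[0,0,0],"turn":0,"gripper":0},{"slide":[0,0,0],"turn":0,"gripper":0},{"slide":[0,0,0],"turn":0,"gripper":0},{"slide":[0,0,0],"turn":0,"gripper":0},{"slide":[0,0,0],"turn":0,"gripper":0}]'

```text
time_s: 16.08
tcp_pos: [0.6017, -0.2289, 0.0199]
eef_rot: [180.0, -0.0, 75.1]
contact_force: [0.2, -0.8, -1.7]
gripper_width: 0.0283
gripper_force: 19.7
```

Request:
send_rows --moves '[{"slide":[0,0,0],"turn":0,"gripper":0.38},{"slide":[0,0,0],"turn":0,"gripper":0.45},{"slide":[0,0,0],"turn":0,"gripper":0.5},{"slide":[0,0,0],"turn":0,"gripper":0.52},{"slide":[0,0,0],"turn":0,"gripper":0.52}]'

```text
time_s: 16.5
tcp_pos: [0.6016, -0.2289, 0.0197]
eef_rot: [180.0, 0.0, 75.1]
contact_force: [0.5, 0.1, 0.8]
gripper_width: 0.045
gripper_force: 0.0
```

Request:
send_rows --moves '[{"slide":[0,0,-0.1],"turn":0,"gripper":0.52},{"slide":[0,0,-0.3],"turn":0,"gripper":0.52},{"slide":[0,0,-0.5],"turn":0,"gripper":0.52},{"slide":[0,0,-0.75],"turn":0,"gripper":0.52},{"slide":[0,0,-1],"turn":0,"gripper":0.52}]'

```text
time_s: 16.92
tcp_pos: [0.6008, -0.2287, 0.1708]
eef_rot: [-179.9, 0.0, 75.1]
contact_force: [0.1, -0.9, -0.3]
gripper_width: 0.0458
gripper_force: 0.0
```

```bash
python3 - <<'E'
from h import *
s=get_state();print(s['tcp_pos'],s['eef_rot'],s['gripper_width'])
c=cap('scene','scene4.png'); look('scene',['scanner','door_handle','door'])
sc=cv2.imread('pics/scene4.png')
cv2.imwrite('pics/crop5.png',cv2.resize(sc[30:250,140:360],(600,600),interpolation=cv2.INTER_CUBIC))
E
```

```text
[ 0.60083061 -0.22874906  0.17075015] [-1.79930630e+02  1.37636512e-02  7.51354192e+01] 0.04579947910546145
scene scanner [([0.608, -0.201, 0.053], 0.55), ([0.431, 0.138, 0.019], 0.41)]
scene door_handle [([0.552, -0.334, 0.146], 0.96)]
scene door [([0.548, -0.334, 0.15], 0.72)]
```

View pics/crop5.png

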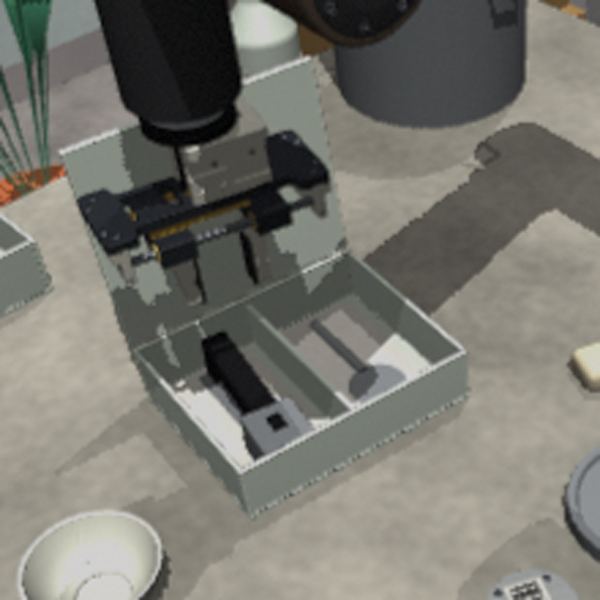

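The scanner lies flat in its bay with its head at the front. Now over the door to its outer side.

Request:
send_rows --moves '[{"slide":[0,0,-1],"turn":0,"gripper":0},{"slide":[0,0,-1],"turn":0,"gripper":0},{"slide":[0,0,-1],"turn":0,"gripper":0},{"slide":[0,0,-1],"turn":0,"gripper":0},{"slide":[0,0,-1],"turn":0,"gripper":0}]'

```text
time_s: 17.53
tcp_pos: [0.6033, -0.2297, 0.3252]
eef_rot: [179.5, 0.0, 75.1]
contact_force: [1.2, -0.8, 0.7]
gripper_width: 0.0177
gripper_force: 0.0
```

Request:
send_rows --moves '[{"slide":[0,0,-0.13],"turn":0.08,"gripper":0},{"slide":[-0.1,0.02,-0.13],"turn":0.16,"gripper":0},{"slide":[-0.3,0.04,-0.13],"turn":0.24,"gripper":0},{"slide":[-0.5,0.07,-0.13],"turn":0.31,"gripper":0},{"slide":[-0.665,0.095,-0.13],"turn":0.38,"gripper":0}]'

```text
time_s: 17.95
tcp_pos: [0.5891, -0.3299, 0.337]
eef_rot: [-179.9, 0.1, 40.6]
contact_force: [0.5, -0.4, 0.1]
gripper_width: 0.0005
gripper_force: 0.0
```

Request:
send_rows --moves '[{"slide":[-0.1,0.09,0],"turn":0.08,"gripper":0},{"slide":[-0.2,0.18,0],"turn":0.16,"gripper":0},{"slide":[-0.3,0.27,0],"turn":0.24,"gripper":0},{"slide":[-0.4,0.36,0],"turn":0.31,"gripper":0},{"slide":[-0.503,0.455,0],"turn":0.38,"gripper":0}]'

```text
time_s: 18.37
tcp_pos: [0.5769, -0.4305, 0.3367]
eef_rot: [-179.9, 0.1, 6.4]
contact_force: [-0.3, -0.4, -0.4]
gripper_width: 0.0005
gripper_force: 0.0
```

Request:
send_rows --moves '[{"slide":[0,0,0],"turn":0.08,"gripper":0},{"slide":[0,0,0.1],"turn":0.151,"gripper":0},{"slide":[0,0,0.35],"turn":0.151,"gripper":0},{"slide":[0,0,0.55],"turn":0.151,"gripper":0},{"slide":[0,0,0.72],"turn":0.151,"gripper":0}]'

```text
time_s: 18.78
tcp_pos: [0.576, -0.4291, 0.2263]
eef_rot: [-179.9, 0.2, -6.9]
contact_force: [0.8, -0.2, -0.3]
gripper_width: 0.0007
gripper_force: 0.0
```

```bash
python3 - <<'E'
from h import *
s=get_state();print(s['tcp_pos'],s['eef_rot'],s['joints'],s['contact_force'])
for n in('top','scene'): cap(n,n+'5.png'); look(n,['door_handle','scanner'])
a=cv2.resize(cv2.imread('pics/top5.png')[100:300,350:550],(400,400));b=cv2.resize(cv2.imread('pics/scene5.png')[30:230,120:320],(400,400))
cv2.imwrite('pics/crop6.png',np.hstack([a,b]))
E
```

```text
[ 0.57599048 -0.4290888   0.2263383 ] [-179.87394514    0.23988363   -6.89536654] [-2.12307450e+01  2.47904214e+01  7.16479274e+00 -6.57303559e-02
 -7.26380072e+01  1.04354873e+02] [ 0.8105963  -0.20562587 -0.29498317]
top door_handle [([0.546, -0.334, 0.123], 0.96)]
top scanner [([0.598, -0.201, 0.055], 0.86), ([0.421, 0.128, 0.02], 0.53)]
scene door_handle [([0.536, -0.336, 0.181], 0.57)]
scene scanner [([0.607, -0.204, 0.054], 0.89), ([0.474, -0.23, 0.002], 0.29)]
```

View pics/crop6.png

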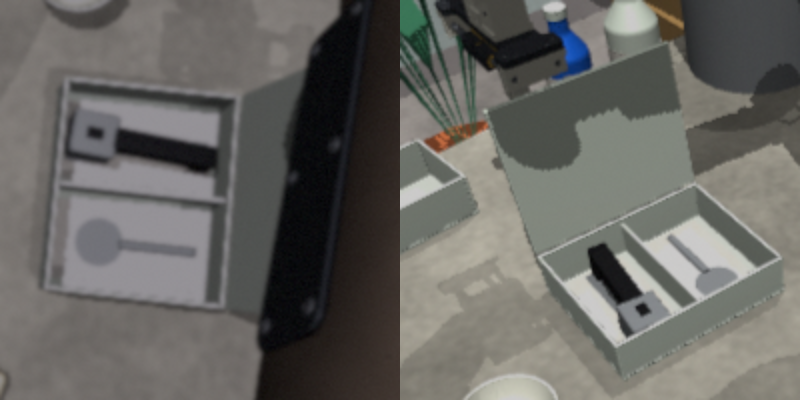

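The door stands clear with the gripper on its outer side, and the scanner is flat on the outline. Pushing the door along its arc.

Request:
send_rows --moves '[{"slide":[0,-0.1,0],"turn":0,"gripper":0},{"slide":[0,-0.21,0],"turn":0,"gripper":0},{"slide":[0,-0.32,0],"turn":0,"gripper":0},{"slide":[0,-0.43,0],"turn":0,"gripper":0},{"slide":[0,-0.533,0],"turn":0,"gripper":0}]'

```text
time_s: 19.5
tcp_pos: [0.5875, -0.3486, 0.2323]
eef_rot: [180.0, -0.1, -6.8]
contact_force: [0.4, -2.1, 0.6]
gripper_width: 0.0006
gripper_force: 0.7
```

Request:
send_rows --moves '[{"slide":[0,-0.133,0],"turn":0,"gripper":0},{"slide":[0,-0.267,0.02],"turn":0,"gripper":0},{"slide":[0,-0.4,0.06],"turn":0,"gripper":0},{"slide":[0,-0.533,0.123],"turn":0,"gripper":0},{"slide":[0,-0.653,0.2],"turn":0,"gripper":0}]'

```text
time_s: 19.92
tcp_pos: [0.5993, -0.2509, 0.2021]
eef_rot: [180.0, -0.1, -6.8]
contact_force: [0.9, 0.2, -0.3]
gripper_width: 0.0004
gripper_force: 0.5
```

Request:
send_rows --moves '[{"slide":[0,-0.107,0.087],"turn":0,"gripper":0},{"slide":[0,-0.2,0.183],"turn":0,"gripper":0},{"slide":[0,-0.285,0.293],"turn":0,"gripper":0},{"slide":[0,-0.353,0.409],"turn":0,"gripper":0},{"slide":[0,-0.407,0.533],"turn":0,"gripper":0}]'

```text
time_s: 20.33
tcp_pos: [0.6064, -0.1903, 0.1214]
eef_rot: [-180.0, -0.1, -6.8]
contact_force: [0.6, -1.5, 0.2]
gripper_width: 0.0007
gripper_force: 0.4
```

Request:
send_rows --moves '[{"slide":[0,-0.02,0.08],"turn":0,"gripper":0},{"slide":[0,-0.04,0.16],"turn":0,"gripper":0},{"slide":[0,-0.06,0.22],"turn":0,"gripper":0},{"slide":[0,-0.06,0.27],"turn":0,"gripper":0},{"slide":[0,-0.067,0.3],"turn":0,"gripper":0}]'

```text
time_s: 20.75
tcp_pos: [0.6069, -0.1819, 0.0755]
eef_rot: [-180.0, 0.0, -6.8]
contact_force: [-0.1, -0.8, 0.7]
gripper_width: 0.0003
gripper_force: 0.2
```

Request:
send_rows --moves '[{"slide":[0,0,0.015],"turn":0,"gripper":0},{"slide":[0,0,0.03],"turn":0,"gripper":0},{"slide":[0,0,0.045],"turn":0,"gripper":0},{"slide":[0,0,0.045],"turn":0,"gripper":0},{"slide":[0,0,0.045],"turn":0,"gripper":0}]'

```text
time_s: 21.17
tcp_pos: [0.6072, -0.1825, 0.0725]
eef_rot: [-180.0, -0.1, -6.8]
contact_force: [-8.0, 7.0, 20.8]
gripper_width: 0.0003
gripper_force: 10.2
```

Request:
send_rows --moves '[{"slide":[0,0,-0.1],"turn":0,"gripper":0},{"slide":[0,0,-0.35],"turn":0,"gripper":0},{"slide":[0,0,-0.6],"turn":0,"gripper":0},{"slide":[0,0,-0.8],"turn":0,"gripper":0},{"slide":[0,0,-1],"turn":0,"gripper":0}]'

```text
time_s: 21.58
tcp_pos: [0.6072, -0.183, 0.2221]
eef_rot: [-180.0, -0.1, -6.9]
contact_force: [1.1, 0.2, -0.5]
gripper_width: 0.0003
gripper_force: 0.0
```

Request:
send_rows --moves '[{"slide":[0,-0.25,0],"turn":0,"gripper":0},{"slide":[0,-0.5,0],"turn":0,"gripper":0},{"slide":[0,-0.75,0],"turn":0,"gripper":0},{"slide":[0,-0.9,0],"turn":0,"gripper":0},{"slide":[0,-1,0],"turn":0,"gripper":0}]'

```text
time_s: 22.0
tcp_pos: [0.6253, -0.0316, 0.2201]
eef_rot: [-180.0, -0.1, -6.8]
contact_force: [0.6, 0.5, 0.1]
gripper_width: 0.0004
gripper_force: 0.0
```

Request:
send_rows --moves '[{"slide":[0,0,0],"turn":0,"gripper":0},{"slide":[0,0,0],"turn":0,"gripper":0},{"slide":[0,0,0],"turn":0,"gripper":0},{"slide":[0,0,0],"turn":0,"gripper":0},{"slide":[0,0,0],"turn":0,"gripper":0}]'

```text
time_s: 22.42
tcp_pos: [0.6249, -0.0349, 0.2194]
eef_rot: [180.0, -0.0, -6.9]
contact_force: [0.5, -1.0, 0.2]
gripper_width: 0.0006
gripper_force: 0.0
```

```bash
python3 - <<'E'
from h import *
print(get_state()['tcp_pos'])
cap('scene','scene6.png'); look('scene',['door_handle','pail_lid','plaque'])
E
```

```text
[ 0.62487268 -0.03486853  0.21941224]
scene door_handle [([0.598, -0.205, 0.071], 0.88)]
scene pail_lid [([0.432, 0.137, 0.019], 0.63)]
scene plaque [([0.578, 0.121, 0.004], 0.58)]
```

View pics/scene6.png

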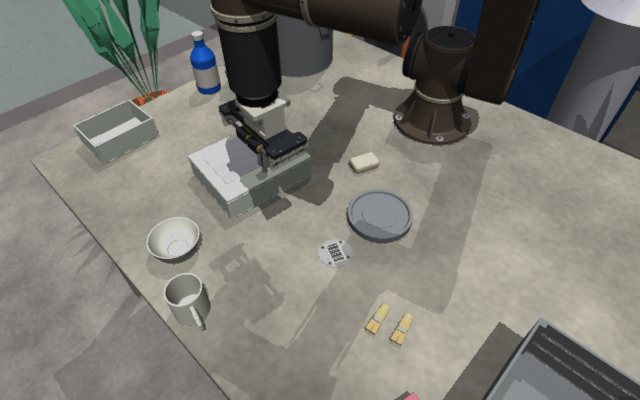

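The door lies flat on the cabinet (around (240,165)), the lid (380,215) is clear of the plate (335,252), the pins are untouched and the robot is free. Handing in.

```bash
python3 -c "
from plant import order
print(order.close_job())"
```

```text
the job is handed in; nothing more can be done
None
```

I handed the job in at about 22.5 s: the lid is pushed clear of the plate, the scanner was held over the barcode for over 2 s and now lies on its outline about 8° off straight (joint 6 limit), the door is shut, and the pins were not touched; no pass/fail verdict came back.

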